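Make up the steak kit and the fish kit at the grill shelf

TASK

Make up two grill kits: in the wooden tray, lay the black thermometer case flat in the long channel and stand the red-capped and the white-capped jar in the two corner pockets; in the blue tray, lay the basting brush flat in the long channel and stand the yellow-capped jar in either corner pocket. Keep the jars upright throughout, and leave the green-capped jar in the caddy and the spatula where they are.

Things in the scene. Friction and masses are not known exactly. Their poses are not given: they have to be found in the camera images.
- tray_wood: brown wooden kit tray, fixed, 138 (x) by 208 mm (y); origin: centre of its underside, on the work surface. Floor 3 mm thick; rim and ribs, 4 mm wide, rise to 10 mm. Channel 60 mm (x) by 200 mm (y), centred at x=-35, y=0 mm. Two corner pockets, 66 mm square, centred at x=+32, y=+67 and -67 mm; a land 10 mm high between them. The trays may change sides.
- tray_blue: blue plastic kit tray, fixed, 138 (x) by 208 mm (y); origin: centre of its underside, on the work surface. Floor 3 mm thick; rim and ribs, 4 mm wide, rise to 10 mm. Channel 60 mm (x) by 200 mm (y), centred at x=-35, y=0 mm. Two corner pockets, 66 mm square, centred at x=+32, y=+67 and -67 mm; a land 10 mm high between them. The trays may change sides.
- case_center (a point): Centre (half-way up) of the black thermometer case: a hard box 165 mm long (x), 40 wide (y), 34 tall (z), grey seam, steel strip on top; about 140 g. Lies flat on the work surface at the start. Goes in the wooden tray's channel, either way round.
- brush_center (a point): Centre (half-way up) of the basting brush: 170 mm long (x), 26 tall (z). Square pale wooden handle, 24 mm wide (y), x=-85 to +35 mm; red silicone head, 38 mm wide, x=+35 to +85 mm; about 90 g, balances near this point. Lies flat on the work surface beside the case. Goes in the blue tray's channel, either way round.
- jar_red_center (a point): Centre (half-way up) of the red-capped spice jar: upright cylinder 40 mm in diameter, 90 mm tall, dark brown, its top 28 mm a red cap of the same diameter; about 120 g; z up its axis. Starts in any of the caddy's compartments, its foot 4 mm above the work surface. Goes in a corner pocket of the wooden tray.
- jar_white_center (a point): Centre (half-way up) of the white-capped spice jar: upright cylinder 40 mm in diameter, 90 mm tall, cream, its top 28 mm a white cap of the same diameter; about 120 g; z up its axis. Starts in any of the caddy's compartments, its foot 4 mm above the work surface. Goes in a corner pocket of the wooden tray.
- jar_yellow_center (a point): Centre (half-way up) of the yellow-capped spice jar: upright cylinder 40 mm in diameter, 90 mm tall, ochre, its top 28 mm a yellow cap of the same diameter; about 120 g; z up its axis. Starts in any of the caddy's compartments, its foot 4 mm above the work surface. Goes in a corner pocket of the blue tray.
- jar_green_center (a point): Centre (half-way up) of the green-capped spice jar: upright cylinder 40 mm in diameter, 90 mm tall, olive, its top 28 mm a green cap of the same diameter; about 120 g; z up its axis. Starts in any of the caddy's compartments, its foot 4 mm above the work surface. Stays where it is.
- caddy: Grey plastic caddy, fixed, 86 (x) by 324 mm (y): walls 4 mm thick, 45 mm high, floor 4 mm thick. Four open compartments in a row, about 78 by 76 mm, centred at x=0, y=-120, -40, +40, +120 mm. Origin: centre of its underside, on the work surface. Clear flip-tops are folded open behind it (+x), no higher than its rim.
- spatula: The wooden-handled spatula, 300 mm long, low, lying on the work surface to the right of the caddy; stays where it is. Origin on its underside near the middle, x along it towards the blade.
Not all that is in view belongs to the job. There is more than one size of the part that bears case_center; the job needs the smallest.

How it is judged:
By the outcome, as a careful person would: the job done as asked, in the order asked, and still so for the second after the job is handed in, with the robot touching nothing.
It also fails if it takes over 134 s, if anything falls off the work surface, if the arm or the gripper's body presses on something with over 40 N, if the wrist force passes 120 N, or if a joint passes its speed limit or range.

ROBOT

A 6-joint arm with a two-finger parallel gripper is mounted at the origin on the work surface. World frame = base frame: x ahead of the robot, y to its left, z up, the work surface at z = 0. Lengths are in m, angles in rad, forces in N, time in s.
With the tool pointing down it reaches from about 0.3 to 0.85 m from the base axis. Payload 4.2 kg.
Tool frame: the origin (TCP) lies at the very end of the fingers, on their centre line; the grasp point (between the pads) lies 19 mm behind it (robot.tcp_to_grasp is the distance from the TCP to the grasp point, in m); z points along the fingers, y is the line along which they close (so a half turn about z gives the same grasp; the last joint's range is limited). The gripper opens to 91 mm and grips with 3 to 60 N. Pads are 32 mm wide; open, the fingers measure 118 mm over their backs; the gripper's body (76 mm by 178 mm) begins 60 mm behind the grasp point.
Start: joints at [1.179, 0.32, 1.565, -0, 1.257, -0.02], TCP at [0.209, 0.536, 0.214] pointing down, gripper open.
Joint ranges: [-3.11, 3.11], [-0.84, 2.01], [0.21, 2.61], [-1.34, 4.49], [0.05, 2.63], [-2.56, 2.56]. Speed limits (rad/s): [2.57, 2.57, 3.14, 3.14, 3.14, 3.14].

INTERFACE

Orientations are given as a rotation vector (axis times angle).
In Python, from rig import observe, eyes, workorder, robot gives the robot as it stands.
- The arm moves only by the tool carry_out, never from a script. Its argument "plan" is text: rows parted by semicolons, each of 7 numbers parted by spaces: the shift along the tool's x, y, z in mm, then the turn, a rotation vector about the tool's x, y, z in rad, then the gripper command: -1 is shut, 1 is fully open, values between are in proportion. A call has 1 to 10 rows; each row shifts and turns the commanded pose from where the row before left it, along the tool's axes as they then stand; what a row does not reach is not made up. A row lasts 1/8 s, in which the tool goes at most 62.5 mm and 10.7 degrees, less where a joint would pass 70% of its speed; a pose out of reach is approached as far as the arm can. A call with a gripper value outside its range is refused whole. The fingers move at their own pace and stop on an object; "newtons" is the grip in N (left out, the last holds). Time passes only in rows, so rows that do not move let the fingers close. It gives the time, the measured TCP pose, the force, the opening and the grip force at its end, in the units of the state.
- observe(): the state, without advancing time (a new reading comes with each control period).
- eyes.read_camera(name): name is "scene" or "top" or "wrist"; returns a dict with "pixels" (420x560x3 uint8, red, green, blue), "K" (3x3 intrinsics, pixels), "k1" (the pictures are not rectified: a ray, as slopes to the right and down, at radius r is drawn at 1 + k1 r^2 times it, then the intrinsics apply), "eye" and "orientation" of the camera in the world; the wrist camera has in their place "hand_eye" (4x4, takes a point from camera to tool coordinates, whose origin is the TCP and whose axes are the flange's). Camera axes: x right, y up, looking along -z (the intrinsics and any distortion apply to the point x, -y, -z); pixel columns grow to the right and rows downward; lengths in m; the calibration is good to about 2 mm. A picture is of the moment at which its call begins: read the wrist's pose just before it. There is no depth.
- workorder.hand_in(): hands the job in; it is judged then, once.
The state is a dict: "t": time; "qpos": joint angles; "qvel": joint speeds; "joint_efforts": joint torques, N m; "ee_pos": TCP position; "ee_rot": TCP orientation; "force": force on the tool from outside, world axes, zero at the start; "moment": the same for the moment, N m; "gripper_width": finger opening in m; "finger_force": force on a finger pad.
Only numpy, scipy, OpenCV 4.12 (cv2) and the standard library are available. Lean on these libraries where they do the work, as an engineer would, in place of code of your own. Each camera call takes 0.05 s, during which the arm holds its last target. There are 200 camera calls.

## Working session

There is one attempt and no reset: what is moved stays moved. The work goes in short steps, Python scripts to look and compute and a tool call to move; the robot and the scene stay as the last step left them, time stands still between calls to the robot, and variables do not carry over. Pictures are saved under pics/ and viewed, at most 14 in all, crops included, and the job is handed in when it is done.

Besides the shell and the picture viewer there is one more tool, called as name(argument=value, ...) on one line, values as JSON. carry_out: Moves the arm, as the interface text tells. Its arguments: {"type":"object","properties":{"plan":{"type":"string"},"newtons":{"type":"number"}},"required":["plan"]}

```bash
mkdir -p pics; ls
python3 - <<'E'
from rig import observe, eyes, workorder, robot
import cv2
s=observe(); print(s)
for n in ["scene","top"]:
    c=eyes.read_camera(n); cv2.imwrite(f"pics/{n}0.png",c["pixels"][...,::-1]); print(n,c["K"],c["k1"],c["eye"],c["orientation"])
c=eyes.read_camera("wrist"); cv2.imwrite("pics/wrist0.png",c["pixels"][...,::-1]); print(c["K"],c["k1"],c["hand_eye"])
E
```

```text
pics
{'t': 0.0, 'qpos': array([ 1.17900843e+00,  3.20281958e-01,  1.56565714e+00,  1.74302335e-05,
        1.25740062e+00, -2.00107667e-02]), 'qvel': array([-1.56903685e-04,  3.65538553e-05, -6.13020739e-04, -4.07150141e-04,
       -1.45778730e-03, -5.35999841e-04]), 'joint_efforts': array([ 1.56614289e-03, -4.12466741e+01, -2.31978035e+01,  7.27002695e-02,
        4.56323905e-02, -1.74140341e-04]), 'ee_pos': array([0.20869035, 0.53525619, 0.21313449]), 'ee_rot': array([-5.80567816e-01, -3.08710093e+00,  2.68068176e-03]), 'force': array([-0.3133061 ,  1.12828973,  0.53543537]), 'moment': array([-0.02125693, -0.02551563,  0.05165047]), 'finger_force': 0.0, 'gripper_width': 0.09133937233770084}
scene [[424.81432542   0.         276.70171112]
 [  0.         424.81432542 207.94106096]
 [  0.           0.           1.        ]] -0.09560823404757557 [1.13407022 0.03020858 1.20927601] [0.4052258  0.45802229 1.64514858]
top [[452.35235549   0.         274.86409816]
 [  0.         452.35235549 213.33224662]
 [  0.           0.           1.        ]] -0.09547567584129407 [ 0.28322027 -0.05181686  1.15612858] [ 0.1084779  -0.11372916 -1.58892946]
[[363.71097865   0.         273.47742031]
 [  0.         363.71097865 206.79626749]
 [  0.           0.           1.        ]] -0.02245338074824476 [[-4.94328283e-04  9.56247205e-01  2.92559460e-01  8.29468620e-02]
 [ 9.99999875e-01  4.51958859e-04  2.12414343e-04  1.32605414e-03]
 [ 7.08957820e-05  2.92559529e-01 -9.56247310e-01 -1.70917871e-01]
 [ 0.00000000e+00  0.00000000e+00  0.00000000e+00  1.00000000e+00]]
```

View pics/top0.png

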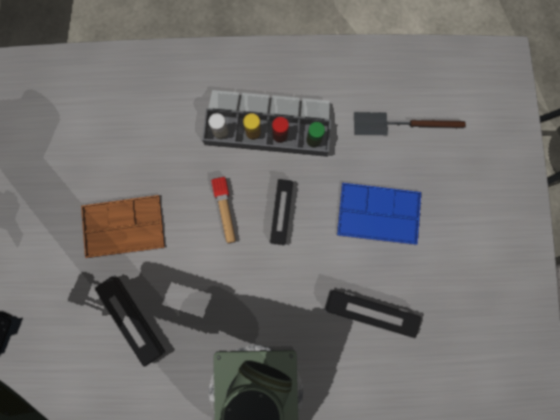

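View pics/scene0.png

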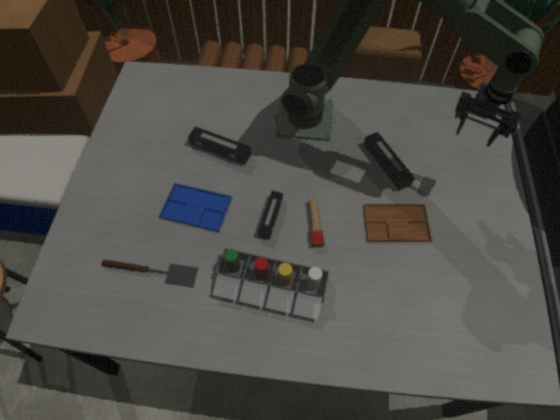

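The top view shows the wooden tray at about (123,226), blue tray (380,213), smallest black case (282,212), brush (224,210) with its head up, and jars white (217,122), yellow (251,121), red (280,125), green (316,130). Two larger cases are decoys. Scene camera agrees.

```bash
cat > h.py <<'E'
import numpy as np, cv2
from scipy.spatial.transform import Rotation as R
from rig import observe, eyes
def cam(n):
    s=observe(); c=eyes.read_camera(n)
    if n=="wrist":
        T=np.eye(4); T[:3,:3]=R.from_rotvec(s["ee_rot"]).as_matrix(); T[:3,3]=s["ee_pos"]
        M=T@c["hand_eye"]; c["C"],c["Rm"]=M[:3,3],M[:3,:3]
    else: c["C"],c["Rm"]=np.array(c["eye"]),R.from_rotvec(c["orientation"]).as_matrix()
    c["im"]=c["pixels"][...,::-1].copy(); c["hsv"]=cv2.cvtColor(c["im"],cv2.COLOR_BGR2HSV)
    return c
def rays(c,uv):
    d=np.array([c["k1"],0,0,0,0],float)
    p=cv2.undistortPoints(np.float64(uv).reshape(-1,1,2),c["K"],d).reshape(-1,2)
    v=np.c_[p[:,0],-p[:,1],-np.ones(len(p))]@c["Rm"].T
    return v
def onplane(c,uv,z):
    v=rays(c,uv); return (c["C"]+v*((z-c["C"][2])/v[:,2])[:,None])[:,:2]
def cross(c1,u1,c2,u2):
    a=rays(c1,[u1])[0];b=rays(c2,[u2])[0]
    t=np.linalg.lstsq(np.c_[a,-b],c2["C"]-c1["C"],rcond=None)[0]
    p,q=c1["C"]+a*t[0],c2["C"]+b*t[1]; return (p+q)/2,np.linalg.norm(p-q)
H={"red":[((0,130,70),(6,255,255)),((174,130,70),(180,255,255))],"yellow":[((20,130,90),(34,255,255))],
   "green":[((45,100,40),(80,255,255))],"blue":[((105,150,50),(125,255,255))],"white":[((0,0,165),(180,50,255))],
   "wood":[((5,90,40),(18,255,220))],"black":[((0,0,0),(180,255,45))]}
def blobs(c,col,amin=60):
    m=sum(cv2.inRange(c["hsv"],*map(np.array,r)) for r in H[col])
    cs,_=cv2.findContours(m,cv2.RETR_EXTERNAL,cv2.CHAIN_APPROX_NONE)
    return sorted([k for k in cs if cv2.contourArea(k)>amin],key=cv2.contourArea,reverse=True)
def rect(c,k,z):
    P=onplane(c,k.reshape(-1,2),z); (x,y),(w,h),a=cv2.minAreaRect((P*1000).astype(np.float32))
    if w<h: w,h,a=h,w,a+90
    return np.round([x,y,w,h,(a+90)%180-90],1)   # mm, long-axis angle deg
def cen(k): m=cv2.moments(k); return m["m10"]/m["m00"],m["m01"]/m["m00"]
E
python3 - <<'E'
from h import *
c=cam("top"); s=cam("scene")
for col,z in [("blue",.01),("wood",.01),("black",.034),("red",.026),("red",.094),("yellow",.094),("green",.094),("white",.094)]:
    for k in blobs(c,col)[:5]: print(col,z,np.round(cen(k)),rect(c,k,z))
for col in ["red","yellow","green","white"]:
    for a in blobs(c,col)[:3]:
        for b in blobs(s,col)[:3]:
            p,e=cross(c,cen(a),s,cen(b))
            if e<.015: print(col,np.round(p*1000),round(e*1000,1))
E
```

```text
blue 0.01 [379. 213.] [ 441.3 -326.2  204.7  134.3   82.1]
wood 0.01 [122. 226.] [421.5 337.2 208.5 137.3 -83.4]
wood 0.01 [227. 221.] [429.6  66.5 109.   22.1  10.9]
wood 0.01 [438. 123.] [ 680.1 -499.   146.5   14.1   89.7]
black 0.034 [130. 320.] [186.3 305.1 234.2  68.9  34.2]
black 0.034 [372. 313.] [ 191.  -293.2  233.9   57.5   72.7]
black 0.034 [252. 407.] [-20.5   8.8 137.   69.1  89. ]
black 0.034 [266. 379.] [ 32.6 -16.8 142.4  95.9  72.7]
black 0.034 [ 15. 406.] [-13.8 580.4 122.7  91.9 -88. ]
red 0.026 [220. 186.] [515.8  81.9  47.2  37.   10.8]
red 0.026 [280. 125.] [675.9 -75.6  43.6  41.7  -1.1]
red 0.094 [220. 186.] [501.8  73.8  44.4  34.8  10.8]
red 0.094 [280. 125.] [652.2 -74.2  41.   39.2  -1.1]
yellow 0.094 [251. 121.] [662.8  -3.2  43.7  39.3  -0.9]
green 0.094 [316. 130.] [ 637.8 -163.1   40.9   36.9   -1. ]
white 0.094 [216. 121.] [666.1  82.7  34.6  30.9  88.5]
red [517.  82.  24.] 0.3
red [653. -74.  92.] 1.2
yellow [663.  -4.  94.] 0.9
green [ 639. -163.   90.] 0.8
```

```bash
cat >> h.py <<'E'
def go(x,y,z,psi):
    """mm, mm, mm, yaw of tool y in deg -> turn (rad, tool axes), then shift (mm) in turned tool axes"""
    s=observe(); R0=R.from_rotvec(s["ee_rot"]); best=None
    q=s["qpos"]
    for p in (psi,psi+180):
        a=np.radians(p); ca,sa=np.cos(a),np.sin(a)
        M=np.array([[-sa,ca,0],[ca,sa,0],[0,0,-1]]).T
        t=(R0.inv()*R.from_matrix(M)).as_rotvec()
        j1=np.arctan2(y,x); j6=(j1-a+np.pi)%(2*np.pi)-np.pi
        print("yaw",p,"turn",np.round(t,3),"shift",np.round(M.T@(np.array([x,y,z])-s["ee_pos"]*1000),1),"j6~",round(j6,2))
    print("now",np.round(s["ee_pos"]*1000,1),"j6",round(q[5],2),"t",round(s["t"],2),"w",round(s["gripper_width"]*1000,1))
E
python3 - <<'E'
from h import *
c=cam("top")
for k in blobs(c,"black",300):
    u=cen(k)
    if 260<u[0]<300 and 190<u[1]<240: r=rect(c,k,.034); print(u,r, rect(c,k,.017)); go(r[0],r[1],150,r[4]+90)
E
```

```text
(281.7087697679195, 211.51838159786402) [447.5 -74.6 158.8  35.8  -8.3] [450.  -75.  161.2  36.3  -8.3]
yaw 81.7 turn [-0.    -0.    -0.227] shift [-324.2 -569.3   63.7] j6~ -1.59
yaw 261.7 turn [-0.000e+00  1.000e-03  2.915e+00] shift [324.2 569.3  63.7] j6~ 1.55
now [208.8 535.6 213.7] j6 -0.02 t 0.3 w 91.5
```

carry_out(plan="0 0 10 0 0 -0.114 1; 0 0 10 0 0 -0.113 1; -29 -51 3 0 0 0 1; -29 -51 3 0 0 0 1; -29 -51 3 0 0 0 1; -29 -51 3 0 0 0 1; -29 -51 3 0 0 0 1; -29 -51 3 0 0 0 1; -29 -51 3 0 0 0 1; -29 -51 3 0 0 0 1")

```text
t: 1.55
ee_pos: [0.3802, 0.0968, 0.1702]
ee_rot: [0.227, 3.132, 0.001]
force: [1.3, 0.2, -0.3]
gripper_width: 0.0914
finger_force: 0.0
```

carry_out(plan="-29 -51 4 0 0 0 1; -29 -51 4 0 0 0 1; -29 -51 4 0 0 0 1; 0 0 0 0 0 0 1; 0 0 0 0 0 0 1; 0 0 0 0 0 0 1")

```text
t: 2.3
ee_pos: [0.4431, -0.0642, 0.158]
ee_rot: [-0.224, -3.133, -0.001]
force: [-0.7, 0.2, 0.3]
gripper_width: 0.0915
finger_force: 0.0
```

Run:
```python
from h import *
c=cam("wrist"); cv2.imwrite("pics/w1.png",c["im"])
for k in blobs(c,"black",1500): print(cen(k),rect(c,k,.034))
go(447.5,-74.6,150,81.7)
```

```text
(181.83049424449305, 369.0577152515411) [581.3 -76.2 592.7 208.6  81.7]
(496.3588604388323, 308.8534237499513) [595.3 129.6 113.  107.3  81.1]
(259.1282354265136, 230.56037587215843) [447.9 -72.5 160.2  37.8  -8.4]
(381.77619404851214, 278.3684254396932) [525.8  29.3  67.   45.2  -8. ]
(534.4954452500465, 344.39933073061906) [624.4 164.8  63.2  46.3  85. ]
yaw 81.7 turn [0.    0.    0.002] shift [-5.7 -9.7  8.1] j6~ -1.59
yaw 261.7 turn [-0.     0.    -3.139] shift [5.7 9.7 8.1] j6~ 1.55
now [443.2 -64.2 158.1] j6 -1.6 t 2.35 w 91.0
```

View pics/w1.png

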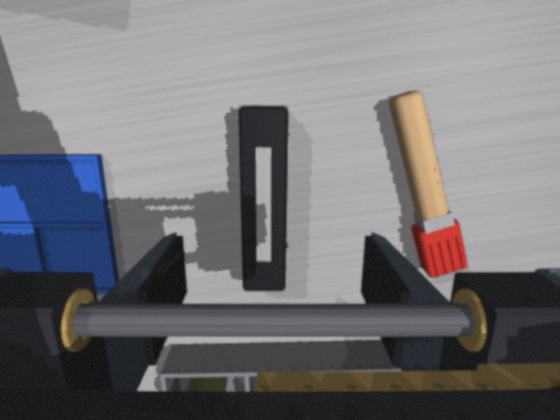

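The case lies at pixels (264,198), rows 106–290. The wrist measurement (447.9,-72.5) agrees with the top view, so I can grasp it.

carry_out(plan="-6 -8 30 0 0 0 1; 0 0 40 0 0 0 1; 0 0 40 0 0 0 1; 0 0 25 0 0 0 1; 0 0 12 0 0 0 1; 0 0 0 0 0 0 1; 0 0 0 0 0 0 -1; 0 0 0 0 0 0 -1; 0 0 0 0 0 0 -1; 0 0 0 0 0 0 -1", newtons=25)

```text
t: 3.6
ee_pos: [0.4486, -0.0743, 0.0112]
ee_rot: [0.227, 3.133, 0.0]
force: [0.0, 0.3, 0.9]
gripper_width: 0.0544
finger_force: 0.0
```

carry_out(plan="0 0 0 0 0 0 -1; 0 0 0 0 0 0 -1; 0 0 0 0 0 0 -1; 0 0 -20 0 0 0 -1; 0 0 -40 0 0 0 -1; 0 0 0 0 0 0 -1; 0 0 0 0 0 0 -1")

```text
t: 4.47
ee_pos: [0.4475, -0.074, 0.0702]
ee_rot: [-0.227, -3.132, -0.0]
force: [0.3, -0.2, -2.1]
gripper_width: 0.0397
finger_force: 25.0
```

Run:
```python
from h import *
c=cam("wrist"); cv2.imwrite("pics/w2.png",c["im"])
t=np.radians(6.6); print(421.5-35*np.cos(t),337.2-35*np.sin(t))
go(386.7,333.2,80,6.6)
```

```text
386.7319532039861 333.17719973274967
yaw 6.6 turn [-0.002 -0.002  1.311] shift [411.5 -13.3 -10.2] j6~ 0.6
yaw 186.6 turn [ 0.003 -0.002 -1.831] shift [-411.5   13.3  -10.2] j6~ -2.55
now [447.2 -74.   69.8] j6 -1.62 t 4.53 w 40.1
```

View pics/w2.png

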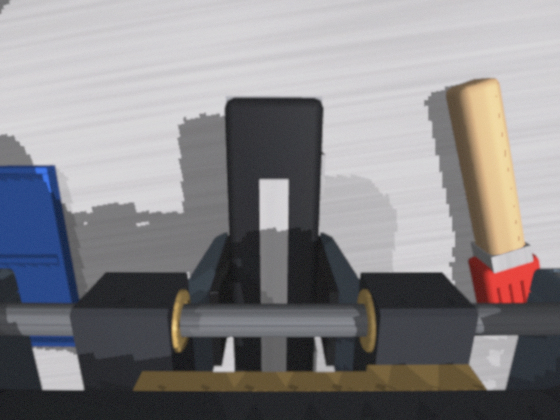

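carry_out(plan="0 0 -5 0 0 0.164 -1; 0 0 -5 0 0 0.164 -1; 0 0 0 0 0 0.164 -1; 0 0 0 0 0 0.164 -1; 0 0 0 0 0 0.164 -1; 0 0 0 0 0 0.164 -1; 0 0 0 0 0 0.164 -1; 0 0 0 0 0 0.163 -1; 50 -2 0 0 0 0 -1; 50 -2 0 0 0 0 -1")

```text
t: 5.78
ee_pos: [0.4318, 0.0254, 0.0795]
ee_rot: [-2.091, -2.341, 0.003]
force: [1.2, -0.8, -2.1]
gripper_width: 0.0397
finger_force: 25.0
```

carry_out(plan="50 -2 0 0 0 0 -1; 50 -2 0 0 0 0 -1; 50 -2 0 0 0 0 -1; 50 -2 0 0 0 0 -1; 50 -1 0 0 0 0 -1; 50 0 0 0 0 0 -1; 0 0 0 0 0 0 -1; 0 0 0 0 0 0 -1; 0 0 0 0 0 0 -1")

```text
t: 6.9
ee_pos: [0.3893, 0.3202, 0.0803]
ee_rot: [-2.092, -2.344, 0.003]
force: [0.5, -0.3, -2.0]
gripper_width: 0.0399
finger_force: 25.0
```

Run:
```python
from h import *
s=cam("scene")
for col in ("wood","blue"):
    for k in blobs(s,col,800): print(col,cen(k),rect(s,k,.01))
c=cam("wrist"); cv2.imwrite("pics/w3.png",c["im"])
go(386.7,333.2,15,6.6)
```

```text
wood (76.73051150126416, 51.84497604271645) [ -311.1 -1200.8  1089.4   663.2    69.1]
wood (249.9375623379214, 54.67471241438925) [-390.6 -262.4  487.3  483.3   53.7]
wood (396.2384522578421, 224.36702861082384) [421.  336.7 207.7 134.  -83.4]
wood (488.3164788861408, 73.8308143262801) [-360.6  757.3  281.   261.3  -14.1]
blue (195.28949376748918, 207.07521411006528) [ 442.9 -326.8  203.1  132.6   82.3]
yaw 6.6 turn [-0.001  0.    -0.002] shift [13.  -1.5 65.8] j6~ 0.6
yaw 186.6 turn [1.00e-03 1.00e-03 3.14e+00] shift [-13.    1.5  65.8] j6~ -2.55
now [389.7 320.5  80.8] j6 0.55 t 7.0 w 40.0
```

View pics/w3.png

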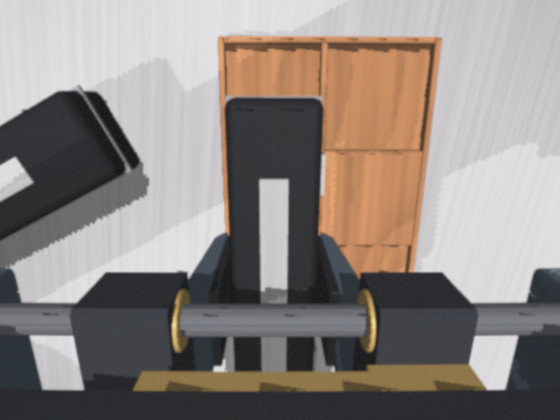

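carry_out(plan="13 -1 15 0 0 0 -1; 0 0 30 0 0 0 -1; 0 0 14 0 0 0 -1; 0 0 7 0 0 0 -1; 0 0 0 0 0 0 -1; 0 0 0 0 0 0 -1; 0 0 0 0 0 0 0.2; 0 0 0 0 0 0 0.2; 0 0 0 0 0 0 0.2; 0 0 0 0 0 0 0.2")

```text
t: 8.25
ee_pos: [0.3872, 0.3345, 0.0151]
ee_rot: [-2.09, -2.345, -0.001]
force: [0.2, 0.4, -0.3]
gripper_width: 0.0547
finger_force: 0.0
```

carry_out(plan="0 0 -30 0 0 0 0.2; 0 0 -50 0 0 0 0.5; 0 0 -60 0 0 0 0.8; 0 0 0 0 0 0 0.8; 0 0 0 0 0 0 0.8")

```text
t: 8.88
ee_pos: [0.3866, 0.3341, 0.1546]
ee_rot: [-2.09, -2.345, 0.001]
force: [-0.2, -0.4, -0.3]
gripper_width: 0.0822
finger_force: 0.0
```

Run:
```python
from h import *
c=cam("wrist"); cv2.imwrite("pics/w4.png",c["im"])
for k in blobs(c,"wood",1500): print("wood",cen(k),rect(c,k,.01))
for k in blobs(c,"black",1500): print("black",cen(k),rect(c,k,.037))
t=cam("top"); 
for k in blobs(t,"black",300): 
  u=cen(k)
  if u[1]<280: print("top",u,rect(t,k,.037))
go(652.5,-74,200,-3)
```

```text
wood (310.5040913836643, 174.2360504646845) [421.9 339.6 206.4 137.  -83.5]
black (215.66797565736596, 384.32039652466796) [411.2 185.7 579.7 167.8   6.5]
black (91.39873108833577, 189.86237188872622) [211.4 326.9 170.7  54.3  33.4]
black (479.1832092638544, 309.9342807729904) [574.3 248.8 150.7  98.2  45. ]
black (175.63434230194318, 278.08697683109114) [303.7 261.   64.1  41.1 -83.2]
black (370.58872352604465, 277.716180118298) [485.4 281.9  64.1  42.5 -83.7]
yaw -3 turn [-0.003  0.002  0.167] shift [-393.2  287.3  -46.6] j6~ -0.06
yaw 177 turn [-0.003 -0.004 -2.974] shift [ 393.2 -287.3  -46.6] j6~ 3.08
now [386.1 333.7 153.4] j6 0.58 t 8.97 w 82.2
```

View pics/w4.png

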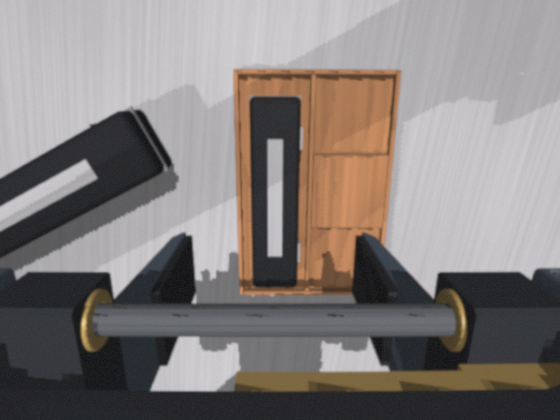

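carry_out(plan="0 0 -20 0 0 0.093 0.8; 0 0 0 0 0 0.092 0.8; -43 33 0 0 0 0 1; -43 33 0 0 0 0 1; -43 33 0 0 0 0 1; -43 33 0 0 0 0 1; -43 33 0 0 0 0 1; -43 33 0 0 0 0 1; -43 33 0 0 0 0 1; -43 32 0 0 0 0 1")

```text
t: 10.22
ee_pos: [0.6254, -0.0287, 0.1728]
ee_rot: [-2.296, -2.14, 0.004]
force: [0.7, 0.2, -0.6]
gripper_width: 0.091
finger_force: 0.0
```

carry_out(plan="-43 32 0 0 0 0 1; 0 0 0 0 0 0 1; 0 0 0 0 0 0 1; 0 0 0 0 0 0 1")

```text
t: 10.72
ee_pos: [0.6535, -0.071, 0.1744]
ee_rot: [-2.295, -2.143, 0.001]
force: [0.8, 0.2, 0.7]
gripper_width: 0.091
finger_force: 0.0
```

Run:
```python
from h import *
c=cam("wrist"); cv2.imwrite("pics/w5.png",c["im"])
for col in ("red","yellow","white","green"):
  for k in blobs(c,col,400)[:3]: print(col,np.round(cen(k)),rect(c,k,.094),cv2.boundingRect(k))
go(652.5,-74,58,-4)
```

```text
red [93. 23.] [549.9  66.5  40.1  31.6   9.1] (57, 0, 75, 52)
red [275. 215.] [656.3 -70.2  45.9  38.8  70.5] (249, 183, 54, 63)
yellow [283. 120.] [665.   -3.3  38.2  37.9  86.1] (255, 91, 57, 59)
white [192. 147.] [591.2 -30.3 212.6  61.6  83.3] (131, 0, 95, 302)
white [367. 115.] [724.   -4.8  58.4  47.4  83.1] (332, 69, 73, 91)
white [356. 205.] [714.  -69.2  61.3  43.8  84.2] (323, 168, 69, 80)
green [265. 296.] [ 643.2 -134.1   32.2   14.1   -3.9] (245, 286, 42, 17)
yaw -4 turn [-0.001 -0.     0.001] shift [ -3.1  -0.9 116.7] j6~ -0.04
yaw 176 turn [ 1.00e-03 -1.00e-03 -3.14e+00] shift [  3.1   0.9 116.7] j6~ 3.1
now [653.6 -70.9 174.7] j6 -0.06 t 10.78 w 91.1
```

View pics/w5.png

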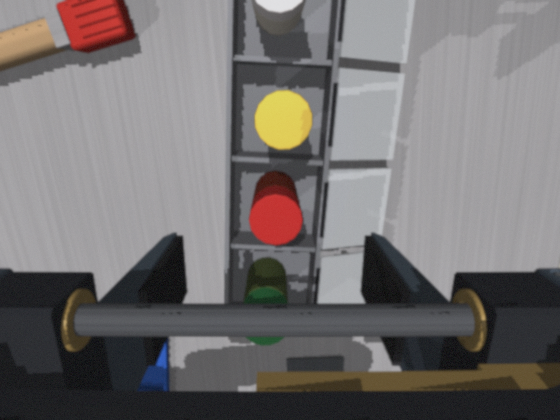

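The red cap is at about (276,220), measured near (654,-73.5), which agrees with the top view. Next I grasp it along caddy x.

carry_out(plan="-3 1 30 0 0 0 1; 0 0 40 0 0 0 1; 0 0 30 0 0 0 1; 0 0 17 0 0 0 1; 0 0 0 0 0 0 -1; 0 0 0 0 0 0 -1; 0 0 0 0 0 0 -1; 0 0 0 0 0 0 -1; 0 0 0 0 0 0 -1; 0 0 0 0 0 0 -1", newtons=25)

```text
t: 12.02
ee_pos: [0.6551, -0.0753, 0.0582]
ee_rot: [2.298, 2.142, 0.0]
force: [-0.5, -0.4, 2.0]
gripper_width: 0.0394
finger_force: 25.0
```

carry_out(plan="0 0 0 0 0 0 -1; 0 0 0 0 0 0 -1; 0 0 -25 0 0 0 -1; 0 0 -55 0 0 0 -1; 0 0 -40 0 0 0 -1; 0 0 0 0 0 0 -1")

```text
t: 12.78
ee_pos: [0.6571, -0.0755, 0.1815]
ee_rot: [2.294, 2.138, 0.008]
force: [1.1, 1.1, -1.0]
gripper_width: 0.0394
finger_force: 25.0
```

Run:
```python
from h import *
t=np.radians(6.6);c,s=np.cos(t),np.sin(t)
for n,o in (("far",(32,67)),("near",(32,-67))):
  x,y=421.7+c*o[0]-s*o[1],337.8+s*o[0]+c*o[1]; print(n,x,y); go(x,y,120,6.6)
```

```text
far 445.7871394161906 408.03396411099834
yaw 6.6 turn [ 0.007  0.001 -0.185] shift [ 504.7 -154.3   61.5] j6~ 0.63
yaw 186.6 turn [ 1.000e-03 -1.100e-02  2.956e+00] shift [-504.7  154.3   61.5] j6~ -2.52
now [657.1 -75.5 181.5] j6 -0.06 t 12.78 w 39.4
near 461.18871758223474 274.9220135205452
yaw 6.6 turn [ 0.007  0.001 -0.185] shift [ 370.7 -154.3   61.5] j6~ 0.42
yaw 186.6 turn [ 1.000e-03 -1.100e-02  2.956e+00] shift [-370.7  154.3   61.5] j6~ -2.72
now [657.1 -75.5 181.5] j6 -0.06 t 12.78 w 39.4
```

carry_out(plan="0 0 0 0 0 -0.093 -1; 0 0 0 0 0 -0.092 -1; 45 -14 0 0 0 0 -1; 50 -15 0 0 0 0 -1; 50 -15 0 0 0 0 -1; 50 -15 0 0 0 0 -1; 50 -15 0 0 0 0 -1; 50 -15 0 0 0 0 -1; 50 -15 0 0 0 0 -1; 50 -15 0 0 0 0 -1")

```text
t: 14.02
ee_pos: [0.4897, 0.3043, 0.1757]
ee_rot: [-2.089, -2.345, 0.006]
force: [0.5, 0.2, -1.2]
gripper_width: 0.0395
finger_force: 25.0
```

carry_out(plan="50 -16 20 0 0 0 -1; 40 -12 20 0 0 0 -1; 20 -7 20 0 0 0 -1; 0 0 0 0 0 0 -1; 0 0 0 0 0 0 -1; 0 0 0 0 0 0 -1")

```text
t: 14.78
ee_pos: [0.445, 0.408, 0.1185]
ee_rot: [2.091, 2.344, 0.002]
force: [0.8, 0.0, -0.8]
gripper_width: 0.0395
finger_force: 25.0
```

Run:
```python
from h import *
c=cam("wrist"); cv2.imwrite("pics/w6.png",c["im"])
for k in blobs(c,"wood",1500): print("wood",cen(k),rect(c,k,.01))
go(445.8,408,58,6.6)
```

```text
wood (247.62020830431618, 194.1542628100964) [416.5 394.6 136.4  98.3   6.4]
wood (269.0097413503527, 354.45885119247566) [456.2 264.6  86.4  38.8   6.4]
yaw 6.6 turn [ 0.001 -0.001 -0.001] shift [-0.2  0.8 60.6] j6~ 0.63
yaw 186.6 turn [-1.00e-03 -2.00e-03  3.14e+00] shift [ 0.2 -0.8 60.6] j6~ -2.52
now [445.  408.1 118.6] j6 0.61 t 14.82 w 39.9
```

View pics/w6.png

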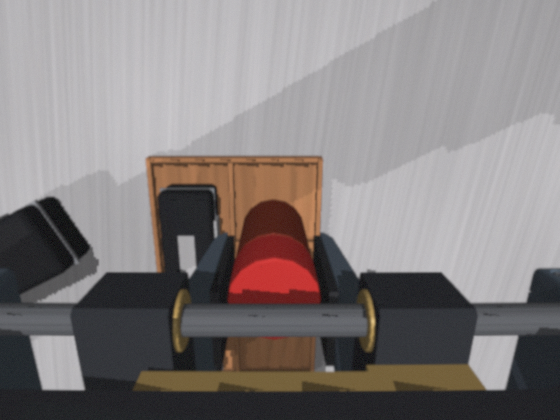

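carry_out(plan="0 1 25 0 0 0 -1; 0 0 22 0 0 0 -1; 0 0 10 0 0 0 -1; 0 0 3 0 0 0 -1; 0 0 0 0 0 0 -1; 0 0 0 0 0 0 -1; 0 0 0 0 0 0 0.3; 0 0 0 0 0 0 0.3; 0 0 0 0 0 0 0.3; 0 0 0 0 0 0 0.3")

```text
t: 16.08
ee_pos: [0.4452, 0.4089, 0.0581]
ee_rot: [2.09, 2.345, 0.001]
force: [-0.2, -0.1, -0.3]
gripper_width: 0.0593
finger_force: 0.0
```

carry_out(plan="0 0 -30 0 0 0 0.3; 0 0 -50 0 0 0 0.8; 0 0 -35 0 0 0 0.8; 0 0 0 0 0 0 0.8")

```text
t: 16.58
ee_pos: [0.4466, 0.4101, 0.1764]
ee_rot: [2.09, 2.345, 0.011]
force: [-0.1, 0.7, 0.5]
gripper_width: 0.0819
finger_force: 0.0
```

Run:
```python
from h import *
t=cam("top"); s=cam("scene"); H["wt"]=[((0,0,120),(180,60,255))]
for k in blobs(t,"wt",60):
  u=cen(k)
  if 200<u[0]<235 and 100<u[1]<145: print("white",u,rect(t,k,.094))
for k in blobs(s,"wt",60):
  u=cen(k)
  if 295<u[0]<335 and 255<u[1]<300: print("white s",u,rect(s,k,.094))
for k in blobs(t,"red",60): print("red",cen(k),rect(t,k,.093))
go(666,83,175,-4)
```

```text
white s (315.0179063360881, 272.46280991735534) [664.1  81.5  39.5  33.9   4.8]
red (219.71855345911948, 185.9433962264151) [502.3  73.5  43.9  33.9  10.8]
red (82.52459016393442, 213.04007285974495) [443.5 407.7  38.3  36.6  88.9]
yaw -4 turn [-0.     0.     0.185] shift [-309.3  243.3   -2.4] j6~ 0.19
yaw 176 turn [-1.000e-03 -1.000e-03 -2.957e+00] shift [ 309.3 -243.3   -2.4] j6~ -2.95
now [444.8 408.5 172.6] j6 0.61 t 16.68 w 82.0
```

carry_out(plan="0 0 0 0 0 0.093 0.8; 0 0 0 0 0 0.092 0.8; -40 31 0 0 0 0 1; -45 35 0 0 0 0 1; -45 35 0 0 0 0 1; -45 35 0 0 0 0 1; -45 35 0 0 0 0 1; -45 36 0 0 0 0 1; -44 36 0 0 0 0 1; 0 0 0 0 0 0 1")

```text
t: 17.92
ee_pos: [0.6668, 0.0798, 0.1701]
ee_rot: [-2.302, -2.136, 0.005]
force: [-0.1, 1.4, 0.3]
gripper_width: 0.0909
finger_force: 0.0
```

carry_out(plan="0 0 0 0 0 0 1; 0 0 0 0 0 0 1")

```text
t: 18.18
ee_pos: [0.6649, 0.0849, 0.1723]
ee_rot: [-2.295, -2.143, 0.002]
force: [0.0, 0.7, 0.2]
gripper_width: 0.0913
finger_force: 0.0
```

Run:
```python
from h import *
c=cam("wrist"); cv2.imwrite("pics/w7.png",c["im"])
H["wt"]=[((0,0,140),(180,35,255))]
for k in blobs(c,"wt",800)[:6]: print("wt",cen(k),rect(c,k,.094),cv2.boundingRect(k))
print(onplane(c,[[275,220],[255,220],[296,220],[275,245]],.094)*1000)
go(665,82,58,-4)
```

```text
wt (282.469774120859, 130.6645509176818) [672.6 120.4 428.  211.3  -4. ] (0, 0, 560, 303)
wt (186.17474850231713, 360.6398779247202) [581.7 -37.8  78.7  52.4  -3.4] (140, 337, 91, 53)
wt (276.4690531177829, 219.0161662817552) [667.4  83.2  39.4  39.1 -56.6] (249, 193, 56, 53)
wt (352.48681983071344, 354.6621523579202) [728.5 -38.4  67.3  33.6  -4.2] (319, 337, 81, 35)
wt (344.551582278481, 277.7110759493671) [717.3  33.3  43.3  29.   85.9] (326, 251, 38, 52)
[[666.2899811   82.91488221]
 [651.83549448  83.90831479]
 [681.46667644  81.87033178]
 [664.96797052  63.39392591]]
yaw -4 turn [-0.001 -0.     0.002] shift [-3.000e+00  1.000e-01  1.146e+02] j6~ 0.19
yaw 176 turn [ 0.00e+00 -2.00e-03 -3.14e+00] shift [ 3.000e+00 -1.000e-01  1.146e+02] j6~ -2.95
now [665.1  85.  172.6] j6 0.18 t 18.23 w 90.8
```

View pics/w7.png

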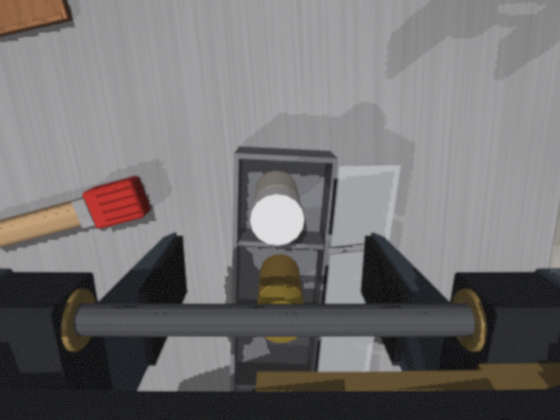

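The white cap's disc is at (276,219), giving (667,83) with a 39 mm diameter.

carry_out(plan="-2 2 30 0 0 0 1; 0 0 40 0 0 0 1; 0 0 30 0 0 0 1; 0 0 15 0 0 0 1; 0 0 0 0 0 0 -1; 0 0 0 0 0 0 -1; 0 0 0 0 0 0 -1; 0 0 0 0 0 0 -1; 0 0 0 0 0 0 -1; 0 0 0 0 0 0 -1", newtons=25)

```text
t: 19.48
ee_pos: [0.6678, 0.0814, 0.0582]
ee_rot: [2.298, 2.142, 0.0]
force: [-0.6, -0.6, 0.9]
gripper_width: 0.0397
finger_force: 25.0
```

carry_out(plan="0 0 0 0 0 0 -1; 0 0 0 0 0 0 -1; 0 0 -25 0 0 0 -1; 0 0 -55 0 0 0 -1; 0 0 -40 0 0 0 -1; 0 0 0 0 0 0 -1")

```text
t: 20.23
ee_pos: [0.6698, 0.0817, 0.1817]
ee_rot: [2.294, 2.139, 0.01]
force: [0.6, -0.9, -1.5]
gripper_width: 0.0395
finger_force: 25.0
```

Run:
```python
from h import *
go(461.2,274.9,120,6.6)
```

```text
yaw 6.6 turn [ 0.008 -0.001 -0.185] shift [ 215.9 -185.1   61.7] j6~ 0.42
yaw 186.6 turn [-1.000e-03 -1.200e-02  2.956e+00] shift [-215.9  185.1   61.7] j6~ -2.72
now [669.8  81.7 181.7] j6 0.17 t 20.23 w 39.5
```

carry_out(plan="0 0 0 0 0 -0.093 -1; 0 0 0 0 0 -0.092 -1; 35 -30 0 0 0 0 -1; 43 -37 5 0 0 0 -1; 45 -38 10 0 0 0 -1; 43 -37 15 0 0 0 -1; 32 -28 15 0 0 0 -1; 18 -15 15 0 0 0 -1; 0 0 0 0 0 0 -1; 0 0 0 0 0 0 -1")

```text
t: 21.48
ee_pos: [0.4596, 0.2744, 0.1174]
ee_rot: [2.09, 2.345, -0.001]
force: [0.6, -0.5, -1.6]
gripper_width: 0.0399
finger_force: 25.0
```

carry_out(plan="0 0 0 0 0 0 -1; 0 0 0 0 0 0 -1")

```text
t: 21.72
ee_pos: [0.46, 0.2743, 0.1182]
ee_rot: [2.091, 2.344, 0.001]
force: [-0.4, -0.3, -0.4]
gripper_width: 0.0393
finger_force: 25.0
```

Run:
```python
from h import *
go(461.2,274.9,58,6.6)
```

```text
yaw 6.6 turn [ 0.001 -0.    -0.001] shift [ 0.4  1.2 60.2] j6~ 0.42
yaw 186.6 turn [-0.00e+00 -1.00e-03  3.14e+00] shift [-0.4 -1.2 60.2] j6~ -2.72
now [460.  274.3 118.2] j6 0.4 t 21.73 w 39.3
```

carry_out(plan="0 1 25 0 0 0 -1; 0 0 22 0 0 0 -1; 0 0 10 0 0 0 -1; 0 0 3 0 0 0 -1; 0 0 0 0 0 0 -1; 0 0 0 0 0 0 -1; 0 0 0 0 0 0 0.3; 0 0 0 0 0 0 0.3; 0 0 0 0 0 0 0.3; 0 0 0 0 0 0 0.3")

```text
t: 22.98
ee_pos: [0.4603, 0.275, 0.0581]
ee_rot: [2.09, 2.345, 0.0]
force: [-0.5, 0.7, -0.2]
gripper_width: 0.0591
finger_force: 0.0
```

carry_out(plan="0 0 -30 0 0 0 0.3; 0 0 -50 0 0 0 0.8; 0 0 -35 0 0 0 0.8; 0 0 0 0 0 0 0.8")

```text
t: 23.48
ee_pos: [0.4619, 0.2758, 0.176]
ee_rot: [2.089, 2.344, 0.01]
force: [-0.1, -0.2, -0.0]
gripper_width: 0.0818
finger_force: 0.0
```

Run:
```python
from h import *
t=cam("top"); cv2.imwrite("pics/t2.png",cv2.resize(t["im"][80:280,60:460],(800,400)))
for k in blobs(t,"red"): print("red",cen(k),rect(t,k,.026))
H["handle"]=[((8,60,90),(25,255,255))]
for k in blobs(t,"handle",200): print("handle",cen(k),rect(t,k,.026))
go(457,71,150,100.8)
```

```text
red (219.4349593495935, 185.9658536585366) [515.8  82.3  47.3  34.9  12.7]
handle (147.29002079002078, 232.91406791406789) [402.7 280.8 107.1  91.7 -83.6]
handle (251.1925601750547, 121.34208606856308) [687.   -1.4  46.6  44.4  -0.9]
handle (227.4494382022472, 228.54007490636704) [414.6  63.1  84.3  24.1  11.9]
yaw 100.8 turn [ 3.000e-03  1.000e-03 -1.644e+00] shift [  41.8 -199.8   23.9] j6~ -1.61
yaw 280.8 turn [ 1.000e-03 -3.000e-03  1.497e+00] shift [-41.8 199.8  23.9] j6~ 1.54
now [460.7 275.1 173.9] j6 0.4 t 23.52 w 82.0
```

View pics/t2.png

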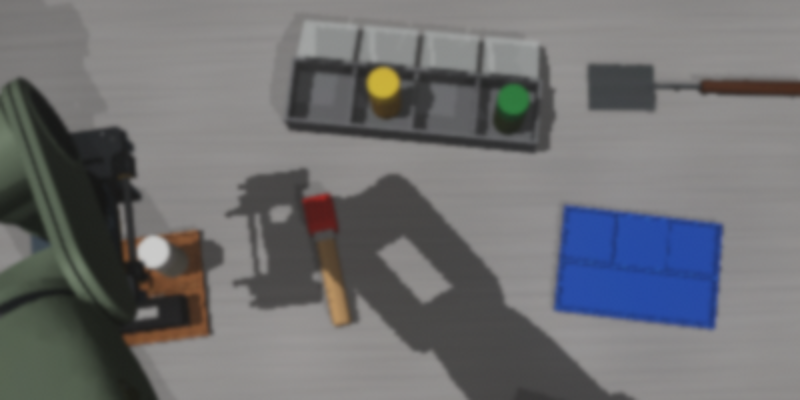

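The view shows the white jar upright in the wooden tray and the brush untouched (head at crop (321,215)). Next, the brush.

carry_out(plan="0 0 0 0 0 -0.183 0.8; 0 0 0 0 0 -0.183 0.8; 0 0 0 0 0 -0.183 0.8; 0 0 0 0 0 -0.183 0.8; 0 0 0 0 0 -0.183 0.8; 0 0 0 0 0 -0.183 0.8; 0 0 0 0 0 -0.183 0.8; 0 0 0 0 0 -0.183 0.8; 0 0 0 0 0 -0.180 0.8; 8 -40 0 0 0 0 0.5")

```text
t: 24.78
ee_pos: [0.4593, 0.2348, 0.1709]
ee_rot: [0.301, -3.124, 0.001]
force: [0.7, -0.9, -0.2]
gripper_width: 0.075
finger_force: 0.0
```

carry_out(plan="10 -48 0 0 0 0 0.5; 10 -48 8 0 0 0 0.5; 9 -40 8 0 0 0 0.5; 5 -24 8 0 0 0 0.5; 0 0 0 0 0 0 0.5; 0 0 0 0 0 0 0.5; 0 0 0 0 0 0 0.5")

```text
t: 25.65
ee_pos: [0.4565, 0.0714, 0.1489]
ee_rot: [0.297, -3.127, -0.0]
force: [0.4, -0.2, 0.7]
gripper_width: 0.0681
finger_force: 0.0
```

Run:
```python
from h import *
c=cam("wrist"); cv2.imwrite("pics/w8.png",c["im"])
H["handle"]=[((8,50,90),(25,255,255))]
for n in ("handle","red"):
  for k in blobs(c,n,600): print(n,cen(k),rect(c,k,.026),cv2.boundingRect(k))
go(457,71,8,100.8)
```

```text
handle (500.4079946115385, 196.01049195616693) [425.  276.7 130.1 101.3   6.5] (443, 125, 117, 148)
handle (272.922251153442, 160.52893883331046) [428.8  66.7 109.5  23.5  10.8] (258, 95, 30, 134)
red (273.05540343190944, 263.67643300474623) [512.4  82.7  53.3  36.   10.8] (253, 232, 41, 56)
yaw 100.8 turn [0.    0.    0.001] shift [ -0.4  -0.5 140.9] j6~ -1.61
yaw 280.8 turn [-0.     0.    -3.141] shift [  0.4   0.5 140.9] j6~ 1.54
now [456.5  71.4 148.9] j6 -1.63 t 25.7 w 68.8
```

View pics/w8.png

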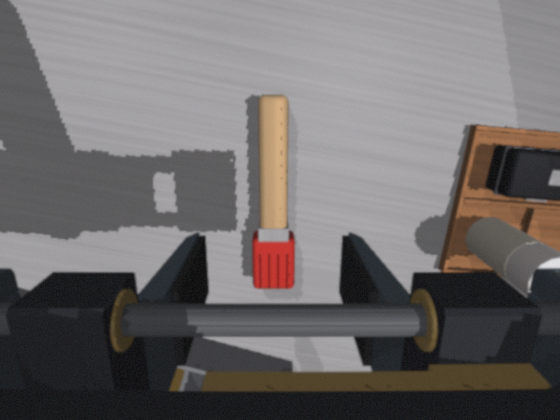

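carry_out(plan="0 0 40 0 0 0 0.3; 0 0 45 0 0 0 0.3; 0 0 35 0 0 0 0.3; 0 0 15 0 0 0 0.3; 0 0 6 0 0 0 0.3; 0 0 0 0 0 0 -1; 0 0 0 0 0 0 -1; 0 0 0 0 0 0 -1; 0 0 0 0 0 0 -1; 0 0 0 0 0 0 -1", newtons=25)

```text
t: 26.95
ee_pos: [0.4567, 0.0706, 0.0084]
ee_rot: [-0.295, 3.127, 0.0]
force: [-0.5, 0.7, 4.7]
gripper_width: 0.0241
finger_force: 25.0
```

carry_out(plan="0 0 0 0 0 0 -1; 0 0 0 0 0 0 -1; 0 0 -20 0 0 0 -1; 0 0 -50 0 0 0 -1; 0 0 0 0 0 0 -1; 0 0 0 0 0 0 -1")

```text
t: 27.7
ee_pos: [0.4556, 0.0704, 0.0773]
ee_rot: [0.295, -3.127, -0.0]
force: [-0.6, -0.8, -0.6]
gripper_width: 0.0236
finger_force: 25.0
```

Run:
```python
from h import *
c=cam("wrist")
H["handle"]=[((8,50,90),(25,255,255))]
for n in ("handle",):
  for k in blobs(c,n,600): print(n,cen(k),rect(c,k,.096),cv2.boundingRect(k))
t=np.radians(-7.9)
x,y=442-35*np.cos(t),-326.5-35*np.sin(t);print(x,y); go(x,y,80,-7.9)
```

```text
handle (273.53883265691974, 192.6976512965951) [420.6  64.7  95.7  22.7  10.3] (246, 93, 56, 211)
handle (528.3821753811521, 219.28616255670383) [407.  183.6  80.4  26.9   7.2] (489, 134, 71, 170)
407.33216878665917 -321.6894408886999
yaw -7.9 turn [-0.002 -0.002  1.897] shift [-395.     6.4   -3.2] j6~ -0.53
yaw 172.1 turn [ 0.002 -0.002 -1.245] shift [395.   -6.4  -3.2] j6~ 2.61
now [455.3  70.4  76.8] j6 -1.63 t 27.75 w 23.7
```

carry_out(plan="0 0 -5 0 0 0.18 -1; 0 0 0 0 0 0.18 -1; 0 0 0 0 0 0.18 -1; 0 0 0 0 0 0.18 -1; 0 0 0 0 0 0.18 -1; 0 0 0 0 0 0.18 -1; 0 0 0 0 0 0.18 -1; 0 0 0 0 0 0.18 -1; 0 0 0 0 0 0.18 -1; 0 0 0 0 0 0.18 -1")

```text
t: 29.0
ee_pos: [0.4552, 0.0704, 0.0813]
ee_rot: [-2.271, -2.167, 0.005]
force: [-0.1, 0.4, 0.0]
gripper_width: 0.0238
finger_force: 25.0
```

carry_out(plan="0 0 0 0 0 0.097 -1; -40 1 0 0 0 0 -1; -55 1 0 0 0 0 -1; -55 1 0 0 0 0 -1; -55 1 0 0 0 0 -1; -55 1 0 0 0 0 -1; -55 1 0 0 0 0 -1; -50 0 0 0 0 0 -1; -30 0 0 0 0 0 -1; 0 0 0 0 0 0 -1")

```text
t: 30.25
ee_pos: [0.407, -0.3227, 0.0812]
ee_rot: [-2.371, -2.057, 0.001]
force: [0.2, 0.3, -1.6]
gripper_width: 0.024
finger_force: 25.0
```

carry_out(plan="0 0 0 0 0 0 -1; 0 0 0 0 0 0 -1")

```text
t: 30.5
ee_pos: [0.4078, -0.3201, 0.0824]
ee_rot: [-2.367, -2.063, -0.0]
force: [0.4, 0.3, -0.7]
gripper_width: 0.0238
finger_force: 25.0
```

Run:
```python
from h import *
c=cam("wrist"); cv2.imwrite("pics/w9.png",c["im"])
for k in blobs(c,"blue",600): print("blue",cen(k),rect(c,k,.01),cv2.boundingRect(k))
go(407.3,-321.7,12,-7.9)
```

```text
blue (343.1903716508211, 156.89500432152118) [ 446.1 -294.2  142.6  136.1   82. ] (220, 67, 216, 206)
yaw -7.9 turn [-0.001 -0.001  0.001] shift [-1.5 -0.5 70.6] j6~ -0.53
yaw 172.1 turn [ 1.00e-03 -1.00e-03 -3.14e+00] shift [ 1.5  0.5 70.6] j6~ 2.61
now [ 408.  -320.2   82.6] j6 -0.55 t 30.55 w 23.5
```

View pics/w9.png

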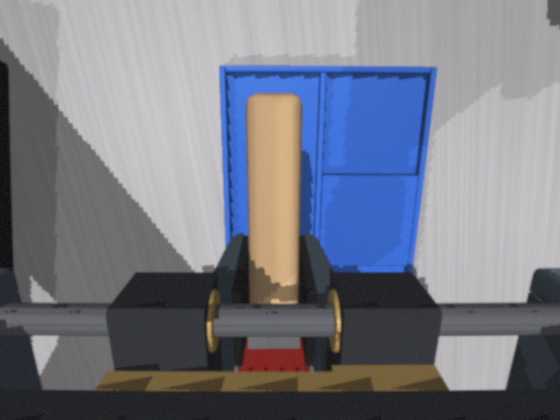

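carry_out(plan="-1 0 25 0 0 0 -1; 0 0 25 0 0 0 -1; 0 0 13 0 0 0 -1; 0 0 8 0 0 0 -1; 0 0 0 0 0 0 -1; 0 0 0 0 0 0 -1; 0 0 0 0 0 0 -0.2; 0 0 0 0 0 0 -0.2; 0 0 0 0 0 0 -0.2; 0 0 0 0 0 0 -0.2")

```text
t: 31.8
ee_pos: [0.4079, -0.3225, 0.012]
ee_rot: [2.369, 2.063, 0.0]
force: [0.1, -0.9, 0.5]
gripper_width: 0.0367
finger_force: 0.0
```

carry_out(plan="0 0 -30 0 0 0 -0.2; 0 0 -50 0 0 0 0.5; 0 0 -60 0 0 0 0.8; 0 0 -20 0 0 0 0.8; 0 0 0 0 0 0 0.8")

```text
t: 32.42
ee_pos: [0.4086, -0.3231, 0.1735]
ee_rot: [2.366, 2.06, 0.001]
force: [-0.1, 0.4, -1.2]
gripper_width: 0.0737
finger_force: 0.0
```

Run:
```python
from h import *
c=cam("wrist"); cv2.imwrite("pics/w10.png",c["im"])
go(664,-3.5,175,-4)
```

```text
yaw -4 turn [ 0.     0.    -0.068] shift [336.  233.4  -3.1] j6~ 0.06
yaw 176 turn [ 0.000e+00 -1.000e-03  3.073e+00] shift [-336.  -233.4   -3.1] j6~ -3.08
now [ 407.7 -322.4  171.9] j6 -0.55 t 32.48 w 77.7
```

View pics/w10.png

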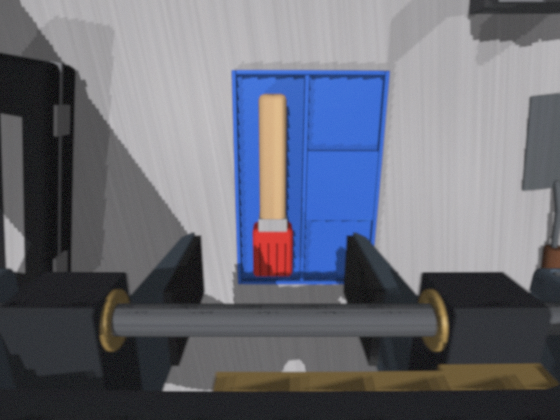

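The brush lies flat inside the blue channel. Now the yellow jar.

carry_out(plan="0 0 -3 0 0 -0.068 0.8; 34 24 0 0 0 0 0.8; 45 31 0 0 0 0 1; 45 31 0 0 0 0 1; 45 31 0 0 0 0 1; 45 31 0 0 0 0 1; 45 32 0 0 0 0 1; 42 29 0 0 0 0 1; 35 24 0 0 0 0 1; 0 0 0 0 0 0 1")

```text
t: 33.72
ee_pos: [0.6641, -0.001, 0.1716]
ee_rot: [-2.292, -2.144, 0.004]
force: [-0.3, -0.1, -0.2]
gripper_width: 0.0914
finger_force: 0.0
```

carry_out(plan="0 0 0 0 0 0 1; 0 0 0 0 0 0 1")

```text
t: 33.98
ee_pos: [0.6629, -0.0047, 0.1743]
ee_rot: [-2.298, -2.14, 0.002]
force: [-0.2, -0.1, -0.1]
gripper_width: 0.0911
finger_force: 0.0
```

Run:
```python
from h import *
c=cam("wrist")
H["ytop"]=[((24,130,150),(34,255,255))]
for n in ("yellow","ytop"):
  for k in blobs(c,n,400): print(n,cen(k),rect(c,k,.094),cv2.boundingRect(k))
go(664,-3.5,58,-4)
```

```text
yellow (275.6720472963996, 208.56715823037067) [665.8   4.7  52.6  38.   85.9] (250, 168, 53, 71)
ytop (275.1098522994293, 212.41440080563947) [664.9  -2.1  37.4  37.2  85.9] (250, 188, 52, 50)
yaw -4 turn [-0.001  0.    -0.002] shift [  1.3   0.9 116.7] j6~ 0.06
yaw 176 turn [0.00e+00 1.00e-03 3.14e+00] shift [ -1.3  -0.9 116.7] j6~ -3.08
now [663.   -4.7 174.7] j6 0.05 t 34.02 w 91.2
```

carry_out(plan="2 1 30 0 0 0 1; 0 0 40 0 0 0 1; 0 0 30 0 0 0 1; 0 0 17 0 0 0 1; 0 0 0 0 0 0 -1; 0 0 0 0 0 0 -1; 0 0 0 0 0 0 -1; 0 0 0 0 0 0 -1; 0 0 0 0 0 0 -1; 0 0 0 0 0 0 -1", newtons=25)

```text
t: 35.28
ee_pos: [0.665, -0.0016, 0.0582]
ee_rot: [2.298, 2.142, 0.0]
force: [-0.3, -0.2, 1.1]
gripper_width: 0.0394
finger_force: 25.0
```

carry_out(plan="0 0 0 0 0 0 -1; 0 0 0 0 0 0 -1; 0 0 -25 0 0 0 -1; 0 0 -55 0 0 0 -1; 0 0 -40 0 0 0 -1; 0 0 0 0 0 0 -1")

```text
t: 36.02
ee_pos: [0.6669, -0.0017, 0.1817]
ee_rot: [2.294, 2.139, 0.009]
force: [0.1, 0.2, -1.3]
gripper_width: 0.0392
finger_force: 25.0
```

Run:
```python
from h import *
t=np.radians(-7.9);c,s=np.cos(t),np.sin(t)
x,y=441.8+c*32-s*67,-326.5+s*32+c*67; print(x,y); go(x,y,120,-7.9)
```

```text
482.70508740811476 -264.534091436222
yaw -7.9 turn [ 0.008 -0.001  0.068] shift [-285.6 -146.3   61.7] j6~ -0.36
yaw 172.1 turn [ 1.000e-03  1.200e-02 -3.074e+00] shift [285.6 146.3  61.7] j6~ 2.78
now [666.9  -1.7 181.7] j6 0.05 t 36.02 w 39.2
```

carry_out(plan="0 0 0 0 0 0.068 -1; -35 -18 0 0 0 0 -1; -48 -24 0 0 0 0 -1; -50 -26 0 0 0 0 -1; -50 -26 5 0 0 0 -1; -46 -24 15 0 0 0 -1; -36 -18 20 0 0 0 -1; -21 -10 20 0 0 0 -1; 0 0 0 0 0 0 -1; 0 0 0 0 0 0 -1")

```text
t: 37.28
ee_pos: [0.4812, -0.2643, 0.1175]
ee_rot: [-2.369, -2.062, -0.0]
force: [0.6, -0.8, 0.1]
gripper_width: 0.0395
finger_force: 25.0
```

carry_out(plan="0 0 0 0 0 0 -1; 0 0 0 0 0 0 -1")

```text
t: 37.52
ee_pos: [0.4817, -0.2643, 0.1184]
ee_rot: [2.367, 2.064, 0.001]
force: [0.3, -0.7, -0.9]
gripper_width: 0.0397
finger_force: 25.0
```

Run:
```python
from h import *
go(482.7,-264.5,58,-7.9)
```

```text
yaw -7.9 turn [0.001 0.    0.001] shift [-0.   1.  60.4] j6~ -0.36
yaw 172.1 turn [-0.00e+00  2.00e-03 -3.14e+00] shift [ 0.  -1.  60.4] j6~ 2.78
now [ 481.7 -264.3  118.4] j6 -0.39 t 37.52 w 39.7
```

After release I retreat up and toward the middle, so the top view is clear.

carry_out(plan="0 1 25 0 0 0 -1; 0 0 22 0 0 0 -1; 0 0 10 0 0 0 -1; 0 0 3 0 0 0 -1; 0 0 0 0 0 0 -1; 0 0 0 0 0 0 -1; 0 0 0 0 0 0 0.3; 0 0 0 0 0 0 0.3; 0 0 0 0 0 0 0.3; 0 0 0 0 0 0 0.3")

```text
t: 38.78
ee_pos: [0.482, -0.265, 0.058]
ee_rot: [2.369, 2.063, 0.0]
force: [-0.2, 0.2, -0.0]
gripper_width: 0.0591
finger_force: 0.0
```

carry_out(plan="0 0 -30 0 0 0 0.3; 0 0 -50 0 0 0 0.5; 0 0 -60 0 0 0 0.5; 45 -15 0 0 0 0 0.5; 50 -20 0 0 0 0 0.5; 50 -20 0 0 0 0 0.5; 50 -20 0 0 0 0 0.5; 50 -20 0 0 0 0 0.5; 0 0 0 0 0 0 0.5; 0 0 0 0 0 0 0.5")

```text
t: 40.02
ee_pos: [0.4219, -0.0096, 0.1981]
ee_rot: [2.368, 2.063, 0.0]
force: [0.1, -0.3, 0.2]
gripper_width: 0.0684
finger_force: 0.0
```

Run:
```python
from h import *
t=cam("top"); s=cam("scene")
cv2.imwrite("pics/fin.png",np.hstack([cv2.resize(t["im"][80:260,70:470],(480,216)),cv2.resize(s["im"][120:320,100:460],(310,216))]))
for n in ("red","yellow","green"):
  for k in blobs(t,n): print(n,rect(t,k,.093))
print(observe()["ee_pos"])
```

```text
red [ 392.9 -361.2   45.9   32.3   83. ]
red [445.3 407.   37.8  37.5  44.8]
yellow [ 480.9 -266.5   33.9   33.2   42.8]
green [ 638.1 -163.1   40.9   37.    -1. ]
[ 0.4219936  -0.01027202  0.19794348]
```

View pics/fin.png

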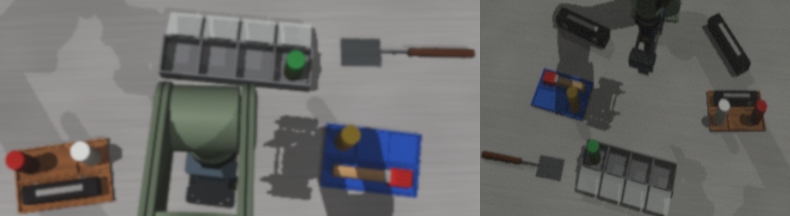

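Both views show everything in place: red, white and the case in the wooden tray, yellow and the brush in the blue tray, green still in the caddy and the spatula untouched. Handing in.

```bash
python3 -c "
from rig import workorder; print(workorder.hand_in())"
```

```text
the job is handed in; nothing more can be done
None
```

Both grill kits are made up as asked and handed in at about 40 s of robot time; the last camera views show everything in place, with the green jar and spatula left alone, but the hand-in returned no verdict.

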